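Click-test the lamp switches for the model house

TASK

Find which of the three blue lamp switches is faulty by clicking their yellow buttons fully in: two stay in, the faulty one springs out again. Set the faulty switch upright and gently on the floor of the red tray, and leave the two good ones standing where they are with their buttons in.

Things in the scene. Friction and masses are not known exactly. Their poses are not given: they have to be found in the camera images.
- switch_a: One of three look-alike push-latch lamp switches: a blue box, 74 mm long (its x) by 44 mm wide (its y) by 40 mm high, 200 g, with one round yellow button (28 mm diameter) in the middle of its top. Origin: centre of the underside, z up. The top of the box is 40 mm and the top of the button, when out, 52 mm above the origin. A short black cable stub at its +x end stands out 11 mm.
- button_a (a joint): How far the button of switch_a is pushed in: 0 is out (top 12 mm above the box, red neck showing), 0.008 m fully in (top 4 mm above the box). A sound button goes in with about 3 N and stays in when let go; the faulty one pushes back with 2 to 4 N and springs out again when let go. Which of the three is faulty can be told only by clicking; they are placed in any order.
- switch_b: One of three look-alike push-latch lamp switches: a blue box, 74 mm long (its x) by 44 mm wide (its y) by 40 mm high, 200 g, with one round yellow button (28 mm diameter) in the middle of its top. Origin: centre of the underside, z up. The top of the box is 40 mm and the top of the button, when out, 52 mm above the origin. A short black cable stub at its +x end stands out 11 mm.
- button_b (a joint): How far the button of switch_b is pushed in: 0 is out (top 12 mm above the box, red neck showing), 0.008 m fully in (top 4 mm above the box). A sound button goes in with about 3 N and stays in when let go; the faulty one pushes back with 2 to 4 N and springs out again when let go. Which of the three is faulty can be told only by clicking; they are placed in any order.
- switch_c: One of three look-alike push-latch lamp switches: a blue box, 74 mm long (its x) by 44 mm wide (its y) by 40 mm high, 200 g, with one round yellow button (28 mm diameter) in the middle of its top. Origin: centre of the underside, z up. The top of the box is 40 mm and the top of the button, when out, 52 mm above the origin. A short black cable stub at its +x end stands out 11 mm.
- button_c (a joint): How far the button of switch_c is pushed in: 0 is out (top 12 mm above the box, red neck showing), 0.008 m fully in (top 4 mm above the box). A sound button goes in with about 3 N and stays in when let go; the faulty one pushes back with 2 to 4 N and springs out again when let go. Which of the three is faulty can be told only by clicking; they are placed in any order.
- tray: The red reject tray, an open box fixed to the bench, 170 x 170 mm outside, 30 mm high, walls and floor 4 mm thick, empty. Origin: centre of its underside, z up, x and y along its sides.
Mind the look-alikes: they are no part of the job. There is more than one size of the tray; the job needs the larger.

How it is judged:
By the outcome, as a careful person would: the job done as asked, in the order asked, and still so for the second after the job is handed in, with the robot touching nothing.
It also fails if it takes over 61 s, if anything falls off the work surface, if the arm or the gripper's body presses on something with over 40 N, if the wrist force passes 120 N, or if a joint passes its speed limit or range.

ROBOT

A 6-joint arm with a two-finger parallel gripper is mounted at the origin on the work surface. World frame = base frame: x ahead of the robot, y to its left, z up, the work surface at z = 0. Lengths are in mm, angles in rad, forces in N, time in s.
With the tool pointing down it reaches from about 275 to 1000 mm from the base axis. Payload 8.4 kg.
Tool frame: the origin (TCP) lies midway between the tips of the shut fingers; the grasp point (between the pads) lies 19 mm behind it; y points along the fingers, z is the direction in which the jaws open and shut, and the axes are right-handed (so a half turn about y gives the same grasp; the last joint's range is limited). The gripper opens to 85 mm and grips with 20 to 120 N. Pads are 22 mm wide; open, the fingers measure 114 mm over their backs; the gripper's body (76 mm by 85 mm) begins 54 mm behind the grasp point. The pads swing forward as they close: fully open they stand 13 mm farther back than shut.
Start: joints at [-1.174, 0.353, 1.633, -0, 1.155, -0.002], TCP at [242.694, -575.958, 231.281] pointing down, gripper open.
Joint ranges: [-2.63, 2.63], [-0.92, 2.1], [0.06, 2.66], [-1.3, 4.44], [0, 2.69], [-3.02, 3.02]. Speed limits (rad/s): [2.22, 2.22, 2.79, 3.14, 3.14, 3.14].

INTERFACE

Orientations are given as [roll, pitch, yaw] about the fixed x, y, z axes, in that order (R = Rz(yaw) Ry(pitch) Rx(roll)).
In Python, from rig import r gives the robot as it stands. The module is installed in compiled form; this text tells all that it offers.
- The arm moves only by the tool apply_moves, never from a script. Its argument "plan" is text: rows parted by semicolons, each of 7 numbers parted by spaces: the shift along the tool's x, y, z in cm, then the turn, a rotation vector about the tool's x, y, z in degrees, then the closure, from 0 (fully open) to 1 (shut). A call has 1 to 20 rows; each row shifts and turns the pose as measured when the row begins, along the tool's axes as they then stand; what a row does not reach is not made up. A row lasts 1/10 s, in which the tool goes at most 50 mm and 8.59 degrees, less where a joint would pass 70% of its speed; a pose out of reach is approached as far as the arm can. A call is refused whole if a number of a shift passes 5 or a number of a turn 8.59, either way. A call with a gripper value outside its range is refused whole. The fingers move at their own pace and stop on an object; "squeeze" is the grip in N (left out, the last holds). Time passes only in rows, so rows that do not move let the fingers close. It gives the time, the measured TCP pose, the force and the opening at its end, in the units of the state.
- r.sense(): the state, without advancing time (a new reading comes with each control period).
- r.grab_frame(name): name is "side" or "top"; returns the picture (480x640x3 uint8, blue, green, red); there is no depth.
- r.get_calibration(name): a dict with "vertical_fov" (degrees; the focal length in pixels is half the picture's height over the tangent of half this angle, whatever the lens; pixels are square), "cx", "cy" (the principal point, pixels), "D" ([k1, k2, p1, p2, k3] as OpenCV has them; the pictures are not rectified), "R" (3x3) and "t" (3): a world point X has camera coordinates R X + t. Camera axes: x right, y down, z forward; pixel columns grow to the right and rows downward; lengths in mm; the calibration is good to about 2 mm. A picture is of the moment at which its call begins. get_calibration takes no time and is no camera call.
- r.sign_off(): hands the job in, once; it reports no verdict.
The state is a dict: "clock": time; "qpos": joint angles; "qvel": joint speeds; "joint_efforts": joint torques, N m; "eef_pos": TCP position; "tcp_rot": TCP orientation; "contact_force": force on the tool from outside, world axes, zero at the start; "wrist_torque": the same for the moment, N m; "opening": opening from 0.0 (shut) to 1.0 (fully open).
Only numpy, scipy, OpenCV 4.12 (cv2) and the standard library are available. Lean on these libraries where they do the work, as an engineer would, in place of code of your own. Each camera call takes 0.05 s, during which the arm holds its last target. There are 200 camera calls.

## Working session

There is one attempt and no reset: what is moved stays moved. The work goes in short steps, Python scripts to look and compute and a tool call to move; the robot and the scene stay as the last step left them, time stands still between calls to the robot, and variables do not carry over. Pictures are saved under pics/ and viewed, about 8 in all and at most 12, crops included, and the job is handed in when it is done.

Besides the shell and the picture viewer there is one more tool, called after "Request:" as name(argument=value, ...), one argument or row to a line, values as JSON. apply_moves: Moves the arm, as the interface text tells. Its arguments: {"type":"object","properties":{"plan":{"type":"string"},"squeeze":{"type":"number"}},"required":["plan"]}

```bash
mkdir -p pics
python3 - <<'E'
from rig import r
import cv2,numpy as np
s=r.sense(); print(s)
for n in("top","side"):
    cv2.imwrite(f"pics/{n}0.png",r.grab_frame(n)); print(n,r.get_calibration(n))
E
```

```text
{'clock': 0.0, 'qpos': array([-1.17439987e+00,  3.53671778e-01,  1.63409574e+00,  1.14418453e-05,
        1.15519821e+00, -2.39590333e-03]), 'qvel': array([-0.00264407,  0.00140721, -0.00211201,  0.00198453,  0.00086395,
       -0.00111718]), 'joint_efforts': array([-3.61793303e-03, -6.05258131e+01, -3.42060935e+01, -5.82585435e-04,
        9.29227739e-03, -2.63733773e-05]), 'eef_pos': array([ 242.52140918, -575.53528553,  230.56334953]), 'tcp_rot': array([-1.57216937e+00,  1.37512196e-05, -2.74280493e+00]), 'contact_force': array([-0.75108482,  0.15327541, -0.52133956]), 'wrist_torque': array([ 0.01547729, -0.01049352,  0.00380019]), 'opening': 1.0014259971602806}
top {'vertical_fov': 46.0284424993075, 'cx': 319.30300549582824, 'cy': 229.83638223406757, 'D': array([0.05459646, 0.        , 0.        , 0.        , 0.        ]), 'R': array([[ 0.00498764, -0.99985249, -0.01643541],
       [-0.99690895, -0.00368293, -0.07847912],
       [ 0.07840702,  0.01677603, -0.99678027]]), 't': array([  27.00471975,  427.49941289, 1109.03470524])}
side {'vertical_fov': 57.458183272410785, 'cx': 314.96822094710654, 'cy': 235.09392401625968, 'D': array([-0.09320545,  0.        ,  0.        ,  0.        ,  0.        ]), 'R': array([[-0.98012007, -0.19716329, -0.02216515],
       [-0.10341364,  0.60300548, -0.79100569],
       [ 0.16932299, -0.77298837, -0.61140714]]), 't': array([452.33614911,  98.15260706, 884.66546972])}
```

View pics/top0.png

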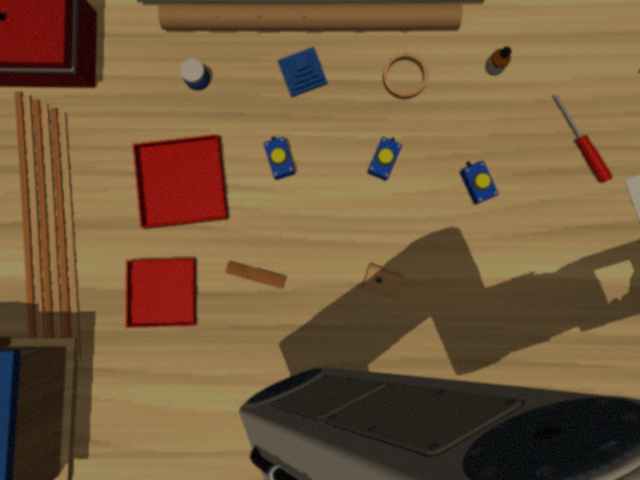

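View pics/side0.png

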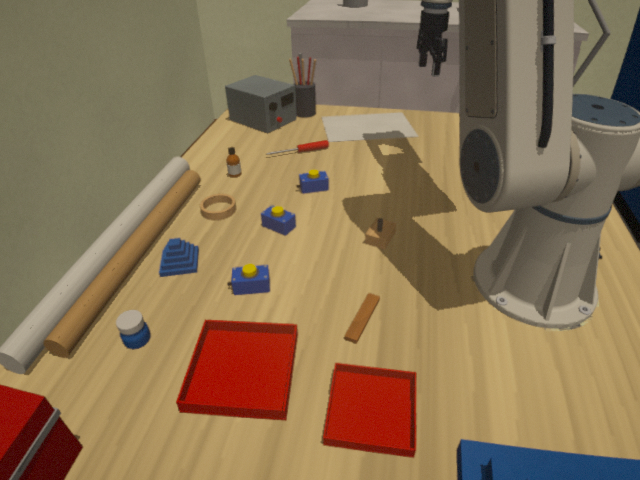

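```bash
cat > h.py <<'E'
from rig import r
import cv2,numpy as np
def ray(n,px,z):
    c=r.get_calibration(n); f=240/np.tan(np.radians(c["vertical_fov"])/2)
    K=np.array([[f,0,c["cx"]],[0,f,c["cy"]],[0,0,1]])
    p=cv2.undistortPoints(np.array(px,float).reshape(-1,1,2),K,c["D"]).reshape(-1,2)
    d=np.c_[p,np.ones(len(p))]@c["R"]; o=-c["R"].T@c["t"]
    return (o+d*((z-o[2])/d[:,2])[:,None])[:,:2]
def blobs(im,lo,hi,amin,n=8):
    m=cv2.inRange(cv2.cvtColor(im,cv2.COLOR_BGR2HSV),lo,hi)
    cs=cv2.findContours(m,cv2.RETR_EXTERNAL,cv2.CHAIN_APPROX_NONE)[0]
    return sorted([c for c in cs if cv2.contourArea(c)>amin],key=cv2.contourArea)[::-1][:n]
def cen(c):
    m=cv2.moments(c); return m["m10"]/m["m00"],m["m01"]/m["m00"]
Y=((22,120,90),(34,255,255)); B=((105,120,40),(130,255,255)); RD=((0,200,60),(6,255,255))
E
python3 - <<'E'
from h import *
for n in("top","side"):
    im=cv2.imread(f"pics/{n}0.png")
    for c in blobs(im,*Y,30): print(n,"yel",np.round(cen(c)),cv2.contourArea(c),ray(n,[cen(c)],52).round(1))
im=cv2.imread("pics/top0.png")
for c in blobs(im,*B,400):
    w=ray("top",c.reshape(-1,2),38).astype(np.float32); print("blue",np.round(cen(c)),cv2.minAreaRect(w))
for c in blobs(im,*RD,3000):
    w=ray("top",c.reshape(-1,2),30).astype(np.float32); print("red",np.round(cen(c)),cv2.minAreaRect(w))
E
```

```text
top yel [482. 180.] 156.5 [[ 521.7 -285.1]]
top yel [385. 156.] 152.0 [[570.  -99.2]]
top yel [278. 155.] 151.0 [[570.4 109.7]]
side yel [249. 270.] 142.5 [[569.3 115.9]]
side yel [277. 211.] 95.5 [[568.2 -92.2]]
side yel [313. 173.] 71.0 [[ 520.7 -278. ]]
blue [302.  72.] ((741.8817749023438, 64.3878173828125), (76.05870056152344, 73.71403503417969), 20.680715560913086)
blue [  5. 405.] ((76.73738098144531, 615.4804077148438), (236.03350830078125, 26.048076629638672), 3.5219123363494873)
blue [477. 183.] ((521.6024780273438, -281.1122741699219), (73.27649688720703, 47.571441650390625), 22.906904220581055)
red [180. 181.] ((522.787353515625, 305.81610107421875), (168.9689483642578, 170.1663360595703), 6.8608880043029785)
red [162. 292.] ((303.39520263671875, 337.1829833984375), (129.3730010986328, 131.91610717773438), 2.028334379196167)
red [32. 31.] ((822.5316772460938, 605.1387329101562), (128.69088745117188, 128.26329040527344), 0.985138475894928)
```

Run:
```python
from h import *
im=cv2.imread("pics/top0.png")
B=((100,110,25),(135,255,255))
m=cv2.inRange(cv2.cvtColor(im,cv2.COLOR_BGR2HSV),*B)|cv2.inRange(cv2.cvtColor(im,cv2.COLOR_BGR2HSV),*Y)
for c in cv2.findContours(m,cv2.RETR_EXTERNAL,cv2.CHAIN_APPROX_NONE)[0]:
    if cv2.contourArea(c)>400:
        w=ray("top",c.reshape(-1,2),38).astype(np.float32); print(np.round(cen(c)),cv2.minAreaRect(w))
        # long axis by PCA of filled mask
```

```text
[  7. 408.] ((76.63873291015625, 611.162841796875), (236.89837646484375, 35.395774841308594), 3.342219591140747)
[478. 182.] ((521.619384765625, -281.3579406738281), (73.46943664550781, 48.170677185058594), 23.170122146606445)
[384. 158.] ((568.5756225585938, -98.79905700683594), (40.020751953125, 76.95398712158203), 67.03409576416016)
[279. 157.] ((569.5186767578125, 109.0120849609375), (76.45042419433594, 41.30549621582031), 16.97984504699707)
[302.  72.] ((741.9903564453125, 64.33566284179688), (76.13638305664062, 74.11180877685547), 20.883546829223633)
```

```bash
cat >> h.py <<'E'
from scipy.spatial.transform import Rotation as Ro
def to(x,y,z,yaw=None):
    s=r.sense(); R=Ro.from_euler("xyz",s["tcp_rot"]); d=R.inv().apply(np.array([x,y,z])-s["eef_pos"])/10
    print("t",round(s["clock"],2),"pos",s["eef_pos"].round(1),"rot",np.degrees(s["tcp_rot"]).round(1),"F",s["contact_force"].round(1),"op",round(s["opening"],3))
    print("shift cm",d.round(2),"norm",np.linalg.norm(d).round(2))
    if yaw is not None:
        T=Ro.from_euler("xyz",[-90,0,yaw],degrees=True); print("turn deg",np.degrees((R.inv()*T).as_rotvec()).round(1))
E
python3 -c "
from h import *
to(521.7,-283,75,-157)"
```

```text
t 0.1 pos [ 242.5 -575.6  230.6] rot [ -90.1   -0.  -157.2] F [-0.1  0.4  0.6] op 0.998
shift cm [-37.09  15.58 -16.1 ] norm 43.33
turn deg [ 0.1 -0.2  0. ]
```

Request:
apply_moves(
  plan="-4.1 1.7 -1.8 0 0 0 1;-4.1 1.7 -1.8 0 0 0 1;-4.1 1.7 -1.8 0 0 0 1;-4.1 1.7 -1.8 0 0 0 1;-4.1 1.7 -1.8 0 0 0 1;-4.1 1.7 -1.8 0 0 0 1;-4.1 1.7 -1.8 0 0 0 1;-4.1 1.7 -1.8 0 0 0 1;0 0 0 0 0 0 1",
  squeeze=20,
)

```text
clock: 1.0
eef_pos: [495.8, -308.2, 87.7]
tcp_rot: [-1.57, -0.002, -2.748]
contact_force: [-0.0, -1.3, -0.5]
opening: -0.0
```

```bash
python3 -c "
from h import *
to(521.7,-283,65,-157)"
```

```text
t 1.0 pos [ 495.8 -308.2   87.7] rot [-9.000e+01 -1.000e-01 -1.575e+02] F [-0.  -1.3 -0.5] op -0.0
shift cm [-3.37  2.26 -1.34] norm 4.27
turn deg [-0.  -0.5  0.1]
```

Request:
apply_moves(
  plan="-3.3 2.2 -1.3 0 0 0 1;0 0 0 0 0 0 1;0 0 0 0 0 0 1",
)

```text
clock: 1.3
eef_pos: [522.0, -282.0, 64.1]
tcp_rot: [-1.571, -0.004, -2.745]
contact_force: [-0.2, -0.3, 0.4]
opening: 0.0
```

Run:
```python
from h import *
to(521.7,-283,43.5,-157)
t=r.grab_frame("top"); s=r.grab_frame("side")
cr=lambda im,x,y:cv2.resize(im[y:y+80,x:x+100],None,fx=4,fy=4)
cv2.imwrite("pics/a1.png",np.hstack([cr(t,430,140),cr(s,265,130)]))
```

```text
t 1.3 pos [ 522.  -282.    64.1] rot [ -90.    -0.2 -157.3] F [-0.2 -0.3  0.4] op 0.0
shift cm [0.06 2.06 0.08] norm 2.07
turn deg [ 0.  -0.3  0.2]
```

View pics/a1.png

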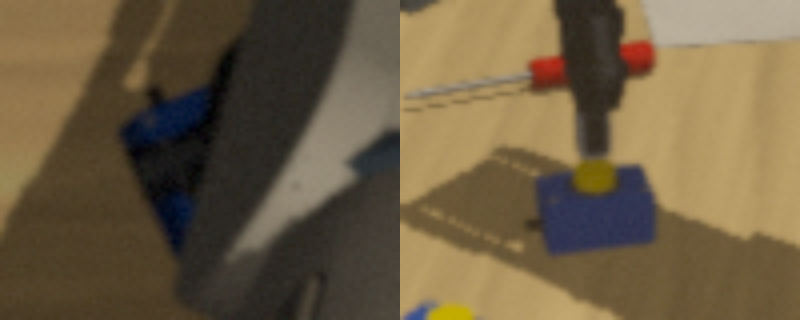

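The fingers stand just above the yellow button (side crop about (595,150)-(595,175), so aligned). Pressing.

Request:
apply_moves(
  plan="0 1.0 0 0 0 0 1;0 0.6 0 0 0 0 1;0 0.4 0 0 0 0 1;0 0.1 0 0 0 0 1",
)

```text
clock: 1.8
eef_pos: [521.1, -285.1, 44.0]
tcp_rot: [-1.569, -0.001, -2.751]
contact_force: [-1.4, 5.6, 14.2]
opening: 0.003
```

Request:
apply_moves(
  plan="0 -3 0 0 0 0 1;0 -4 0 0 0 0 1;0 0 0 0 0 0 1",
)

```text
clock: 2.1
eef_pos: [519.6, -285.4, 114.4]
tcp_rot: [-1.571, -0.004, -2.752]
contact_force: [0.2, -0.6, 0.5]
opening: 0.002
```

Run:
```python
from h import *
s=r.grab_frame("side")
cr=lambda im,x,y:cv2.resize(im[y:y+80,x:x+100],None,fx=4,fy=4)
cv2.imwrite("pics/a2.png",np.hstack([cr(s,265,130),cr(cv2.imread("pics/side0.png"),265,130)]))
for c in blobs(s,*Y,20): print(np.round(cen(c),1),cv2.contourArea(c),cv2.boundingRect(c))
to(570,-97.5,80,157-180)
to(570,-97.5,80,-157)
```

```text
[249.1 269.7] 144.5 (242, 263, 15, 15)
[277.5 210.4] 95.0 (272, 205, 12, 12)
[313.3 174.7] 38.0 (308, 172, 11, 6)
t 2.15 pos [ 518.3 -284.7  112.1] rot [ -90.2   -0.3 -157.7] F [-0.5  0.1 -0.3] op 0.003
shift cm [-11.92   3.19 -15.34] norm 19.69
turn deg [   0.4 -134.7   -0. ]
t 2.15 pos [ 518.3 -284.7  112.1] rot [ -90.2   -0.3 -157.7] F [-0.5  0.1 -0.3] op 0.003
shift cm [-11.92   3.19 -15.34] norm 19.69
turn deg [ 0.2 -0.7  0.3]
```

View pics/a2.png

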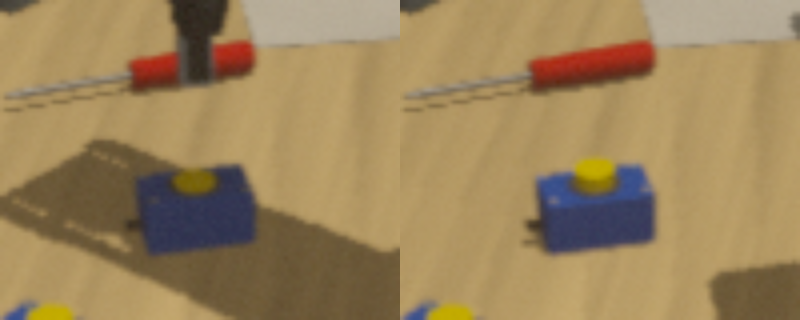

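Switch 1's button (left crop, (195,182)) is now low where before it stood out (right crop): it is good, and unmoved. Next, switch 2.

Request:
apply_moves(
  plan="-2.9 0.8 -3.8 0 0 0 1;-2.9 0.8 -3.8 0 0 0 1;-2.9 0.8 -3.8 0 0 0 1;-2.9 0.8 -3.8 0 0 0 1;0 0 0 0 0 0 1",
)

```text
clock: 2.65
eef_pos: [567.0, -97.1, 74.7]
tcp_rot: [-1.573, -0.008, -2.758]
contact_force: [-0.2, 0.2, -0.0]
opening: -0.001
```

```bash
python3 -c "
from h import *
to(570,-97.5,62,-157)"
```

```text
t 2.65 pos [567.  -97.1  74.7] rot [ -90.1   -0.5 -158. ] F [-0.2  0.2 -0. ] op -0.001
shift cm [-0.28  1.27  0.16] norm 1.31
turn deg [ 0.1 -1.   0.5]
```

Request:
apply_moves(
  plan="-0.3 1.2 0.1 0 0 0.5 1;0 0.6 0 0 0 0 1;0 0.6 0 0 0 0 1;0 0.5 0 0 0 0 1;0 0.15 0 0 0 0 1",
)

```text
clock: 3.15
eef_pos: [569.1, -96.2, 43.5]
tcp_rot: [-1.575, -0.001, -2.757]
contact_force: [-10.6, 9.5, 40.2]
opening: 0.003
```

Request:
apply_moves(
  plan="0 -3 0 0 0 0 1;0 -3 0 0 0 0 1;0 0 0 0 0 0 1",
)

```text
clock: 3.45
eef_pos: [568.3, -98.6, 105.2]
tcp_rot: [-1.576, -0.003, -2.76]
contact_force: [0.0, 0.5, 0.8]
opening: -0.001
```

Run:
```python
from h import *
s=r.grab_frame("side")
cv2.imwrite("pics/a3.png",s)
for c in blobs(s,*Y,20): print(np.round(cen(c),1),cv2.contourArea(c),cv2.boundingRect(c))
to(570,112,80,-163)
```

```text
[249.1 269.6] 146.5 (242, 263, 15, 14)
[277.3 210.7] 91.5 (272, 205, 12, 12)
[313.1 174.5] 43.5 (308, 171, 11, 7)
t 3.5 pos [567.3 -98.5 103.6] rot [ -90.3   -0.3 -158.1] F [-1.4 -0.1  0.9] op -0.001
shift cm [ -8.1    2.44 -19.42] norm 21.19
turn deg [0.3 4.9 0.3]
```

Switch 2's button came back out (blob 91 px² as before, although pressed to z=43.5): faulty. Now click switch 3.

Request:
apply_moves(
  plan="-1.6 0.5 -3.9 0 1 0 1;-1.6 0.5 -3.9 0 1 0 1;-1.6 0.5 -3.9 0 1 0 1;-1.6 0.5 -3.9 0 1 0 1;-1.6 0.5 -3.9 0 1 0 1;0 0 0 0 0 0 1",
)

```text
clock: 4.1
eef_pos: [574.3, 113.4, 72.3]
tcp_rot: [-1.575, -0.011, -2.861]
contact_force: [-0.1, 0.2, -1.2]
opening: -0.0
```

```bash
python3 -c "
from h import *
to(570,112,62,-163)"
```

```text
t 4.1 pos [574.3 113.4  72.3] rot [ -90.3   -0.6 -163.9] F [-0.1  0.2 -1.2] op -0.0
shift cm [0.44 1.04 0.02] norm 1.13
turn deg [ 0.3 -0.9  0.6]
```

Request:
apply_moves(
  plan="0.4 1.0 0 0.3 0 0.6 1;0 0.6 0 0 0 0 1;0 0.6 0 0 0 0 1;0 0.5 0 0 0 0 1",
)

```text
clock: 4.5
eef_pos: [569.5, 111.5, 43.2]
tcp_rot: [-1.57, -0.003, -2.86]
contact_force: [-24.1, 1.8, 87.7]
opening: 0.002
```

Request:
apply_moves(
  plan="0 -4 0 0 0 0 0.3;0 -4 0 0 0 0 0;0 -1 0 0 0 0 0",
)

```text
clock: 4.8
eef_pos: [568.9, 109.0, 133.3]
tcp_rot: [-1.571, -0.01, -2.863]
contact_force: [-0.1, -0.1, -0.1]
opening: 0.506
```

Run:
```python
from h import *
s=r.grab_frame("side")
cv2.imwrite("pics/a4.png",cv2.resize(s[130:330,200:400],None,fx=3,fy=3))
for c in blobs(s,*Y,20): print(np.round(cen(c),1),cv2.contourArea(c),cv2.boundingRect(c))
to(570,-98,110,-203)
print(np.degrees(r.sense()["qpos"]).round(0))
```

```text
[249.4 271.5] 101.0 (243, 266, 14, 11)
[277.5 210.5] 95.0 (272, 205, 12, 12)
[313.1 174.4] 45.5 (308, 171, 11, 7)
t 4.85 pos [568.9 108.9 133.3] rot [ -90.    -0.5 -164. ] F [-0.   0.3  0.4] op 0.592
shift cm [ 5.56  2.38 19.92] norm 20.82
turn deg [-0.2 39.   0.5]
[ 11.  23. 104.  -0.  54.  85.]
```

View pics/a4.png

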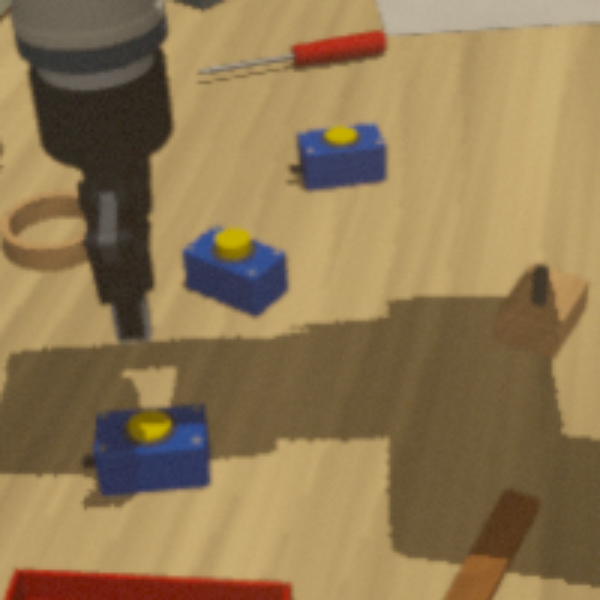

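Request:
apply_moves(
  plan="1.1 0.5 4.0 0 7.8 0 0;0.6 0.5 4.1 0 7.8 0 0;0 0.5 4.1 0 7.8 0 0;-0.5 0.5 4.1 0 7.8 0 0;-1.1 0.5 4.0 0 7.8 0 0;0 0 0 0 0 0 0",
)

```text
clock: 5.45
eef_pos: [565.5, -106.6, 102.1]
tcp_rot: [-1.564, -0.01, 2.712]
contact_force: [-0.4, -0.2, -0.8]
opening: 0.997
```

```bash
python3 -c "
from h import *
to(570,-98,80,-203)"
```

```text
t 5.45 pos [ 565.5 -106.6  102.1] rot [-89.6  -0.6 155.4] F [-0.4 -0.2 -0.8] op 0.997
shift cm [-0.07  2.2  -0.98] norm 2.41
turn deg [-0.4 -1.6  0.6]
```

Request:
apply_moves(
  plan="0 2.2 -1.0 -0.4 -1.6 0.6 0;0 0 0 0 0 0 0",
)

```text
clock: 5.65
eef_pos: [567.7, -99.8, 77.1]
tcp_rot: [-1.571, -0.003, 2.737]
contact_force: [-0.5, 0.4, -0.3]
opening: 1.002
```

```bash
python3 -c "
from h import *
to(570,-98,6,-203)"
```

```text
t 5.65 pos [567.7 -99.8  77.1] rot [-90.   -0.2 156.8] F [-0.5  0.4 -0.3] op 1.002
shift cm [-0.17  7.11 -0.26] norm 7.12
turn deg [-0.  -0.2  0.2]
```

Request:
apply_moves(
  plan="-0.1 2.5 -0.2 0 0 0 0;0 2.5 0 0 0 0 0;0 1.4 0 0 0 0 0;0 0.5 0 0 0 0 0;0 0 0 0 0 0 0.3;0 0 0 0 0 0 1;0 0 0 0 0 0 1;0 0 0 0 0 0 1;0 0 0 0 0 0 1",
  squeeze=35,
)

```text
clock: 6.55
eef_pos: [570.2, -97.9, 8.5]
tcp_rot: [-1.57, -0.003, 2.738]
contact_force: [-0.9, -0.6, -1.9]
opening: 0.51
```

```bash
python3 -c "
from h import *
to(523,306,110,-173)"
```

```text
t 6.55 pos [570.2 -97.9   8.5] rot [-90.   -0.2 156.9] F [-0.9 -0.6 -1.9] op 0.51
shift cm [ 20.21 -10.12 -35.3 ] norm 41.91
turn deg [  0.  -30.1   0.2]
```

Request:
apply_moves(
  plan="0 -1 0 0 0 0 1;0 -3 0 0 0 0 1;0 -4 0 0 0 0 1;0 -3 0 0 0 0 1;1 0 -1.7 0 0 0 1;2 0 -3.5 0 0 0 1;2 0 -3.5 0 0 0 1;2 0 -3.5 0 0 0 1;2 0 -3.5 0 0 0 1;2 0 -3.5 0 0 0 1;2 0 -3.5 0 0 0 1;2 0 -3.5 0 0 0 1;2 0 -3.5 0 0 0 1;1 0 -1.7 0 0 0 1;0 0 0 0 0 0 1",
)

```text
clock: 8.05
eef_pos: [528.1, 274.8, 135.9]
tcp_rot: [-1.577, 0.006, 2.734]
contact_force: [-1.0, -0.8, -2.4]
opening: 0.508
```

```bash
python3 -c "
from h import *
to(523,306,60,-203)
s=r.grab_frame('side'); cv2.imwrite('pics/a5.png',s)"
```

```text
t 8.05 pos [528.1 274.8 135.9] rot [-90.4   0.4 156.7] F [-1.  -0.8 -2.4] op 0.508
shift cm [ 1.75  7.6  -2.62] norm 8.22
turn deg [ 0.4 -0.3 -0.4]
```

View pics/a5.png

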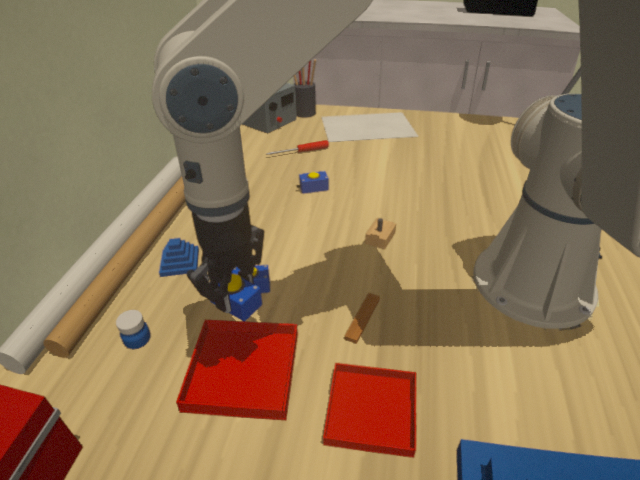

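The switch is held level at (243,298), just short of the large tray (240,368). Finish the approach and lower.

Request:
apply_moves(
  plan="1.8 0.5 -2.7 0.4 0 -0.4 1;0 2.5 0 0 0 0 1;0 2.5 0 0 0 0 1;0 2 0 0 0 0 1;0 0 0 0 0 0 1",
)

```text
clock: 8.6
eef_pos: [524.0, 301.6, 61.9]
tcp_rot: [-1.57, 0.002, 2.731]
contact_force: [-0.4, -0.3, -2.2]
opening: 0.512
```

```bash
python3 -c "
from h import *
to(523,306,13,-203)"
```

```text
t 8.6 pos [524.  301.6  61.9] rot [-9.000e+01  1.000e-01  1.565e+02] F [-0.4 -0.3 -2.2] op 0.512
shift cm [ 0.28  4.89 -0.37] norm 4.91
turn deg [-0.  -0.5 -0.1]
```

Now slow down near the floor (expected contact at TCP z≈12.5).

Request:
apply_moves(
  plan="0.2 2 -0.3 0 0 0 1;0 1.5 0 0 0 0 1;0 0.7 0 0 0 0 1;0 0.2 0 0 0 0 1;0 0.2 0 0 0 0 1;0 0 0 0 0 0 1",
)

```text
clock: 9.2
eef_pos: [526.7, 302.3, 18.8]
tcp_rot: [-1.573, 0.005, 2.728]
contact_force: [-0.1, -0.8, -2.1]
opening: 0.509
```

Request:
apply_moves(
  plan="0 0.3 0 0 0 0 1;0 0.2 0 0 0 0 1;0 0.1 0 0 0 0 1;0 0 0 0 0 0 1",
)

```text
clock: 9.6
eef_pos: [527.6, 302.9, 13.9]
tcp_rot: [-1.574, 0.006, 2.728]
contact_force: [-0.7, 0.1, -1.7]
opening: 0.51
```

Request:
apply_moves(
  plan="0 0.1 0 0 0 0 1;0 0.1 0 0 0 0 1;0 0 0 0 0 0 1",
)

```text
clock: 9.9
eef_pos: [527.7, 303.1, 11.8]
tcp_rot: [-1.575, 0.006, 2.728]
contact_force: [0.4, -0.2, -1.9]
opening: 0.509
```

Request:
apply_moves(
  plan="0 0.1 0 0 0 0 1;0 0 0 0 0 0 1",
)

```text
clock: 10.1
eef_pos: [527.9, 303.1, 11.7]
tcp_rot: [-1.575, 0.006, 2.729]
contact_force: [0.0, -0.6, -2.6]
opening: 0.507
```

Request:
apply_moves(
  plan="0 0.15 0 0 0 0 1;0 0.1 0 0 0 0 1",
)

```text
clock: 10.3
eef_pos: [528.2, 303.1, 11.4]
tcp_rot: [-1.575, 0.006, 2.728]
contact_force: [-4.8, -1.2, 13.2]
opening: 0.51
```

Contact (+13 N). Ease and open.

Request:
apply_moves(
  plan="0 -0.05 0 0 0 0 1;0 0 0 0 0 0 0.3;0 0 0 0 0 0 0;0 0 0 0 0 0 0;0 0 0 0 0 0 0;0 -1 0 0 0 0 0;0 -3 0 0 0 0 0;0 -4 0 0 0 0 0;0 -4 0 0 0 0 0;0 -4 0 0 0 0 0;0 0 0 0 0 0 0",
)

```text
clock: 11.4
eef_pos: [526.9, 303.0, 179.8]
tcp_rot: [-1.574, 0.006, 2.728]
contact_force: [1.0, -0.3, -0.8]
opening: 0.999
```

Run:
```python
from h import *
to(523,306,150)
s=r.grab_frame('side'); cv2.imwrite('pics/a6.png',cv2.resize(s[150:430,150:400],None,fx=2.1,fy=2.1))
for c in blobs(s,*Y,20): print(np.round(cen(c),1),cv2.contourArea(c),cv2.boundingRect(c),ray("side",[cen(c)],44))
```

```text
t 11.4 pos [526.9 303.  179.8] rot [-90.2   0.4 156.3] F [ 1.  -0.3 -0.8] op 0.999
shift cm [ 0.5   2.98 -0.11] norm 3.02
[236.6 348.8] 234.0 (228, 340, 18, 18) [[532.76591557 298.29342691]]
[249.4 272.7] 81.0 (242, 267, 15, 11) [[569.65525458 116.00470931]]
[313.1 174.5] 44.5 (308, 171, 11, 7) [[ 522.63369105 -283.49263748]]
```

View pics/a6.png

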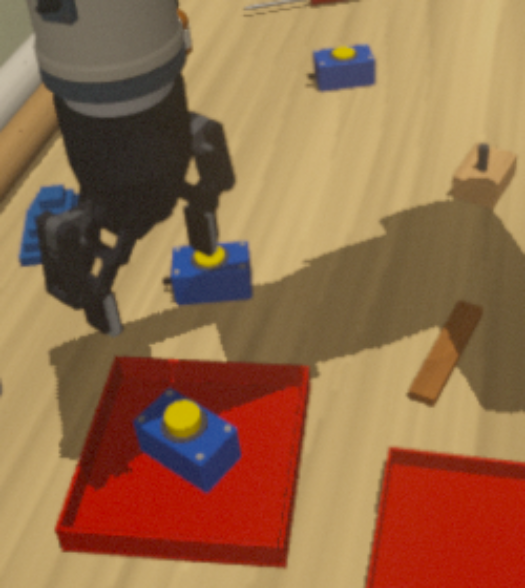

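```bash
python3 -c "
from rig import r
print(r.sign_off(), r.sense()['clock'])"
```

```text
the job is handed in; nothing more can be done
the job is handed in; nothing more can be done
```

The faulty switch was the middle one, at about x 570, y −98 mm. It now stands upright inside the larger red tray, and I handed the job in with about 11.4 s on the clock.

- **Clicking:** I clicked all three buttons fully in. The first (x 522, y −283) and third (x 570, y 112) stayed in. The middle one, pressed down to 43.5 mm, sprang back out.
- **Placing:** I gripped the faulty switch across its width, carried it over and lowered it in millimetre steps. It touched the tray floor at up to 13 N on the last step, then I released it and lifted clear.
- **Last checks:** the final side view shows it upright near the tray's centre with its button out. The two good switches stand where they were, with their buttons in. In that view a finger slightly covered the third button, but an earlier clear view had shown it in.
- **Hard press:** the third button was pressed harder than intended. The wrist force read 88 N, under the 120 N limit.
- **Late contact:** the tray floor was met about 1 mm lower than expected.

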